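# Grease a table-top press: push the gun onto its tilted nipple and hold

### The arm

A 6-joint arm with a two-finger parallel gripper is mounted at the origin on a cart in front of the work surface, level with it; the furniture and walls round the work are solid. World frame = base frame: x ahead of the robot, y to its left, z up, the work surface at z = 0. Lengths are in m, angles in rad, forces in N, time in s.
With the tool pointing down it reaches from about 0.25 to 0.775 m from the base axis. Payload 4 kg.
Tool frame: the origin (TCP) lies on the centre line of the jaws, within the pads' length; the fingertips stand 8 mm ahead of it and the grasp point (between the pads) lies 11 mm behind it; z points along the fingers, y is the direction in which the jaws open and shut (so a half turn about z gives the same grasp; the last joint's range is limited). The gripper opens to 94 mm and grips with 3 to 60 N. Pads are 16 mm wide; open, the fingers measure 119 mm over their backs; the gripper's body (75 mm by 177 mm) begins 78 mm behind the grasp point.
Start: joints at [-1.239, 0.087, 1.371, -0, 1.684, -0.103], TCP at [0.232, -0.499, 0.214] pointing down, gripper open.
Joint ranges: [-3.1, 3.1], [-0.76, 2.03], [0.27, 2.55], [-1.08, 4.22], [0.17, 2.65], [-2.57, 2.57]. Speed limits (rad/s): [2.79, 2.79, 3.14, 3.14, 3.14, 3.14].

### API

Orientations are given as [roll, pitch, yaw] about the fixed x, y, z axes, in that order (R = Rz(yaw) Ry(pitch) Rx(roll)).
In Python, from bench import robot gives the robot as it stands.
- The arm moves only by the shell command python3 -m crank 'ROWS' [OPENING]. ROWS is JSON, a list of rows, each a list of 4 numbers: the shift along the tool's x, y, z scaled (see below), then the turn about the tool's z scaled (see below). A call has exactly 10 rows; each row shifts and turns the commanded pose from where the row before left it, along the tool's axes as they then stand; what a row does not reach is not made up. The controller multiplies each number of a shift by 0.2 m and each number of a turn by pi/2 rad. A row lasts 1/8 s, in which the tool goes at most 62.5 mm and 10.7 degrees, less where a joint would pass 70% of its speed; a pose out of reach is approached as far as the arm can. A call with a number of a shift or a turn outside -1 to 1 is refused whole. A call with a gripper value outside its range is refused whole. OPENING is the gripper command: -1 is fully open, 1 is shut, values between are in proportion, set as the call begins (- or left out, the last holds). The fingers move at their own pace and stop on an object; the grip force is fixed at half the most. Time passes only in rows, so rows that do not move let the fingers close, or fill a call up. It gives the time, the measured TCP pose, the force and the opening at its end, in the units of the state.
- robot.get_obs(): the state, without advancing time (a new reading comes with each control period).
- robot.snapshot(name): name is "scene" or "top" or "wrist"; returns (picture, depth): 480x640x3 uint8, red, green, blue; 480x640 float32, m along the optical axis (not along the pixel's ray), 0 where there is no reading.
- robot.camera_params(name): a dict with "fx", "fy", "cx", "cy" (pixels), "world_from_camera" (4x4, takes a point from camera to world coordinates). Camera axes: x right, y down, z forward; pixel columns grow to the right and rows downward; lengths in m; the calibration is good to about 2 mm. A picture is of the moment at which its call begins: read the wrist's pose just before it. camera_params takes no time and is no camera call; for the wrist camera it gives the pose at the moment of the call.
- robot.close_job(): hands the job in, once; it reports no verdict.
The state is a dict: "time": time; "joint_positions": joint angles; "qvel": joint speeds; "joint_torque": joint torques, N m; "tool_pos": TCP position; "ee_rot": TCP orientation; "wrist_force": force on the tool from outside, world axes, zero at the start; "wrist_torque": the same for the moment, N m; "width": finger opening in m.
Only numpy, scipy, OpenCV 4.12 (cv2) and the standard library are available. Lean on these libraries where they do the work, as an engineer would, in place of code of your own. Each camera call takes 0.05 s, during which the arm holds its last target.

### The job

Grease the bearing of the little green etching press: take the red push-type grease gun out of its stand, slip its coupler squarely over the tilted brass nipple and push along the nipple until it snaps down. Keep the nipple pushed down, without forcing it, for at least two seconds, and finish still gripping the gun and holding the nipple down against its spring. Leave the loose ink bottle and gouache pot where they are.

Things in the scene. Friction and masses are not known exactly. Their poses are not given: they have to be found in the camera images.
- gun_grip (a point): middle of the black ribbed grip of the red push-type grease gun, on the gun's axis. The gun is a straight round stick 152 mm long, 0.2 to 0.3 kg; it starts upright in its stand with the coupler down. The black grip is 34 mm in diameter and spans 92 to 144 mm from the coupler's mouth (this point: 115 mm), a steel end cap closes the top. z runs along the gun from the coupler to the cap; it is round, so x and y mean nothing.
- gun_mouth (a point): centre of the open mouth of the steel coupler at the lower end of the gun, 115 mm from gun_grip along the gun's own -z. The coupler is a cup of 29 mm outer diameter with a rounded bead of 34 mm diameter 5 mm above its mouth; its bore is 21 mm wide and 14 mm deep, with a flat bottom that bears on the nipple's tip. z as for gun_grip (out of the coupler towards the cap).
- stand: fixed dark steel stand of the gun: foot 90 mm in diameter, 12 mm thick, with an upright tube of 48 mm outer and 39 mm inner diameter, open at the top, 62 mm above the desk. Origin under the foot's centre, on the desk; z up. The gun stands in the tube with its mouth 12 mm above the desk and is drawn straight up. (Elsewhere: the room's desk lamp, fixed, has a thin near-upright arm 0.67 m from the robot's axis, 55 degrees to its right; pass within 0.45 m of the axis.)
- nipple_tip (a point): top centre of the brass nipple on the press; it moves with the nipple. Its z axis is the nipple's own axis, pointing out of the press: it leans 25 degrees from vertical towards the front of the press (local -x). The nipple is a button head of 16 mm diameter with a domed top, 13 mm tall, on a 10 mm stem; the tip stands 27 mm above the dark steel boss (25 mm in diameter) when not pressed. With the coupler home the gun's mouth lies 14 mm below the tip along this axis.
- nipple (a joint): travel of the nipple into the boss: 0 up, 0.009 m at the stop. Its spring takes 3.5 N at 0, 12.5 N at the stop. Two spring jaws beside it (local y, 29 mm apart, 13 mm above the boss) are spread by the coupler's bead (11 N in all at 1 to 3 mm) and snap in over it past 5 mm; the push falls to 8 N, then the hard stop. It springs up when not pushed; the leaning gun tips over if let go.
- press: small green table-top etching press, fixed. Origin under its centre on the desk; front faces local -x (towards the robot, yaw within 0.3 rad), y to its left. Foot 130 mm by 200 mm, bed plate 200 mm long in x; two uprights at y = -80 and +80 mm with bearing caps up to 122 mm and black screw knobs up to 155 mm (at x = +20 mm); spoked hand wheel on the left side out to y = 137 mm. The nipple stands on the front of the right-hand (y = -80 mm) cap.
- ink_bottle: bystander, loose: square bottle of yellow ink with a white cap, 46 x 45 x 88 mm; origin at the underside's centre.
- gouache_pot: bystander, loose: round dark blue pot with a pale lid, between the robot and the press, 42 mm in diameter, 61 mm tall; origin at the underside's centre.
Things that resemble listed ones, but are neither listed nor needed, are in the scene too. There is more than one size of the part that bears gun_grip; the job needs the middle-sized.

How it is judged:
On the way, in this order (a step that is already met when the one before it is completed fails the run):
1. the gun is gripped and drawn clear of its stand (height (world z) of gun_mouth above 0.07 m and contact force between the fingers and gun above 2 N), for 0.2 s.
2. the coupler sits squarely on the nipple and keeps it pushed down past its snap for 2 s (value of joint nipple above 0.006 m and distance between gun_mouth and nipple_tip below 0.018 m and z of gun_mouth in the frame of nipple_tip below -0.01 m and angle between the z axis of gun_mouth and the z axis of nipple_tip, either way round below 0.15 rad), for 2 s.
At the end, for the whole second after the job is handed in: The gun is gripped, its coupler is over the nipple (mouth at least 10 mm below the tip, within 18 mm of it) and within 0.15 rad of the nipple's axis, pressing on it with more than 3 N and keeping it down by more than 6 mm of its 9 mm (all of step 2 and contact force between the fingers and gun above 2 N and contact force between gun and press above 3 N and contact force between gun and stand below 0.1 N); the arm keeps its last pose, push and grip.
It fails at once if the nipple is pushed down askew or by something other than the coupler (value of joint nipple above 0.004 m and (angle between the z axis of gun_mouth and the z axis of nipple_tip, either way round above 0.25 rad or distance between gun_mouth and nipple_tip above 0.025 m)).
It fails at once if the gun is forced against the press with more than 60 N (contact force between gun and press above 60 N).
It fails at once if a bystander is shifted by more than 30 mm (distance of any of ink_bottle, gouache_pot from where it was at the start of the episode above 0.03 m).
It also fails if it takes over 61 s, if anything falls off the work surface, if the arm or the gripper's body presses on something with over 40 N, if the wrist force passes 120 N, or if a joint passes its speed limit or range.

## Working session

There is one attempt and no reset: what is moved stays moved. The work goes in short steps, Python scripts to look and compute and a shell command to move; the robot and the scene stay as the last step left them, time stands still between calls to the robot, and variables do not carry over. Pictures are saved under pics/ and viewed, and the job is handed in when it is done.

```bash
ls; mkdir -p pics
python3 - <<'E'
from bench import robot
import cv2
o=robot.get_obs()
for k,v in o.items(): print(k,v)
import numpy as np
for n in ["scene","top"]:
    p,d=robot.snapshot(n)
    cv2.imwrite(f"pics/{n}0.png",p[:,:,::-1]); np.save(f"pics/{n}0.npy",d); 
    c=robot.camera_params(n); print(n,c)
E
```

```text
pics
time 0.0
joint_positions [-1.23909137e+00  8.79552597e-02  1.37223533e+00 -1.66370925e-05
  1.68358074e+00 -1.03056879e-01]
qvel [-1.67350971e-03 -8.29039926e-04  4.23972463e-06  1.01001558e-03
 -1.31227321e-03 -1.06085715e-03]
joint_torque [-2.01623494e-03 -3.40183425e+01 -3.02433980e+01  7.16252206e-02
  3.31354339e-02 -1.85465296e-04]
tool_pos [ 0.23149819 -0.49833192  0.21231361]
ee_rot [-3.13942384e+00 -2.07682525e-04  4.34759754e-01]
wrist_force [ 0.13492421 -0.52691484  0.30631941]
wrist_torque [-0.00521717  0.01537221 -0.00463985]
width 0.09370039771063919
scene {'fx': 622.189685303589, 'fy': 622.189685303589, 'cx': 322.34754267117387, 'cy': 232.47297242302355, 'world_from_camera': array([[-0.98750939, -0.04886384,  0.1497916 ,  0.25581653],
       [-0.15595686,  0.43841713, -0.88513721,  1.33497024],
       [-0.02242   , -0.89744233, -0.44056169,  0.74191339],
       [ 0.        ,  0.        ,  0.        ,  1.        ]])}
top {'fx': 512.0805481344985, 'fy': 512.0805481344985, 'cx': 319.5230716529177, 'cy': 235.9036642553818, 'world_from_camera': array([[ 0.0133537 , -0.98513578,  0.1712576 ,  0.29366018],
       [-0.99977906, -0.01593515, -0.01370759,  0.08199029],
       [ 0.01623285, -0.17103672, -0.98513092,  1.09468704],
       [ 0.        ,  0.        ,  0.        ,  1.        ]])}
```

View pics/scene0.png

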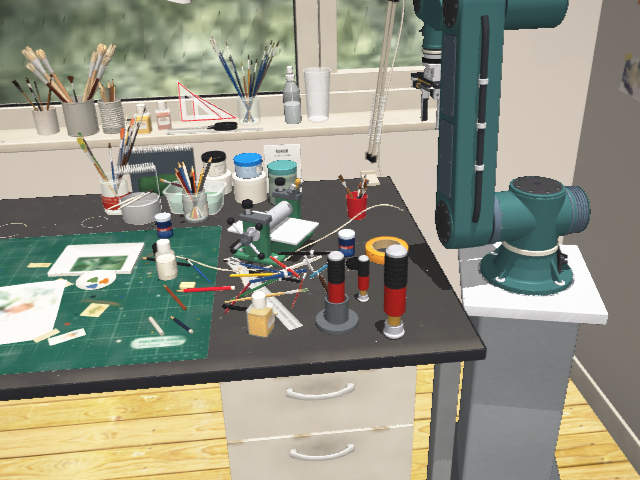

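View pics/top0.png

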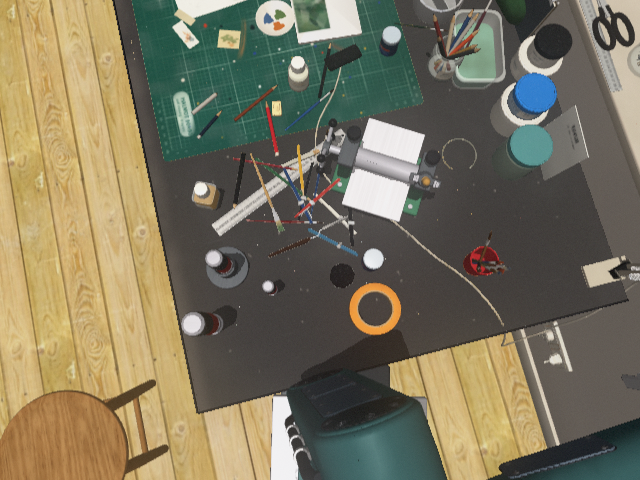

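The middle-sized gun stands in its stand at top (220,262) and scene (337,290). The press is at top (385,170), with its brass nipple near (427,182). The gouache pot is at top (373,259) and the yellow ink bottle at (205,193). Next I'll zoom in and measure.

```bash
cat > h.py <<'E'
import numpy as np,cv2
from bench import robot
def pt(n,d,u,v,r=0,c=None):
    c=c or robot.camera_params(n); z=np.median(d[v-r:v+r+1,u-r:u+r+1])
    p=np.array([(u-c['cx'])/c['fx']*z,(v-c['cy'])/c['fy']*z,z,1])
    return (c['world_from_camera']@p)[:3]
def cloud(c,d):
    v,u=np.mgrid[:480,:640]
    P=np.stack([(u-c['cx'])/c['fx']*d,(v-c['cy'])/c['fy']*d,d,np.ones_like(d)],-1)
    return (P@c['world_from_camera'].T)[...,:3]
def proj(c,p):
    q=np.linalg.inv(c['world_from_camera'])@np.append(p,1); return q[0]/q[2]*c['fx']+c['cx'],q[1]/q[2]*c['fy']+c['cy']
E
python3 - <<'E'
from h import *
for n,(x0,y0,x1,y1) in {"top":(320,110,460,215),"scene":(200,170,420,335)}.items():
    im=cv2.imread(f"pics/{n}0.png")[y0:y1,x0:x1]
    cv2.imwrite(f"pics/{n}0c.png",cv2.resize(im,None,fx=780/(x1-x0) if n=="top" else 3.5,fy=780/(x1-x0) if n=="top" else 3.5,interpolation=cv2.INTER_CUBIC))
d=np.load("pics/top0.npy")
P=cloud(robot.camera_params("top"),d)
for nm,u,v in [("guncap",216,259),("nip",427,182),("pot",373,258),("ink",202,190),("bigcap",195,323),("smallcap",268,286),("gouache2",342,275),("foot",236,282),("knobL",434,158),("knobR",350,130),("knob",325,148)]:
    print(nm,pt("top",d,u,v,1))
# stand foot
m=(P[...,2]>.007)&(P[...,2]<.018)
for cx,cy,r in [(226,267,28)]:
    v,u=np.mgrid[:480,:640]; mm=m&((u-cx)**2+(v-cy)**2<r*r)
    q=P[mm]; print(len(q),q.min(0),q.max(0)); 
    (c,rr)=cv2.minEnclosingCircle(q[:,:2].astype(np.float32)); print(c,rr)
d2=np.load("pics/scene0.npy"); P2=cloud(robot.camera_params("scene"),d2)
for nm,PP in (("top",P),("scene",P2)):
    m=(np.abs(PP[...,0]-.28)<.2)
E
```

```text
guncap [0.40976301 0.25754993 0.16294324]
nip [ 0.56282392 -0.13301019  0.16079175]
pot [ 0.4295924  -0.0420969   0.05979938]
ink [0.55935089 0.30694138 0.08628775]
bigcap [0.29406243 0.28229334 0.19507094]
smallcap [0.36602086 0.16594935 0.10727171]
gouache2 [0.39830582 0.01830459 0.01447415]
foot [0.38052447 0.24181146 0.01085315]
knobL [ 0.61284844 -0.14922864  0.15372379]
knobR [0.66647011 0.01262974 0.15341563]
knob [0.65078804 0.05926763 0.09245013]
776 [0.36955677 0.21758557 0.00711685] [0.45741586 0.30747375 0.01798653]
(0.41256943345069885, 0.2625790536403656) 0.04514138773083687
```

View pics/top0c.png

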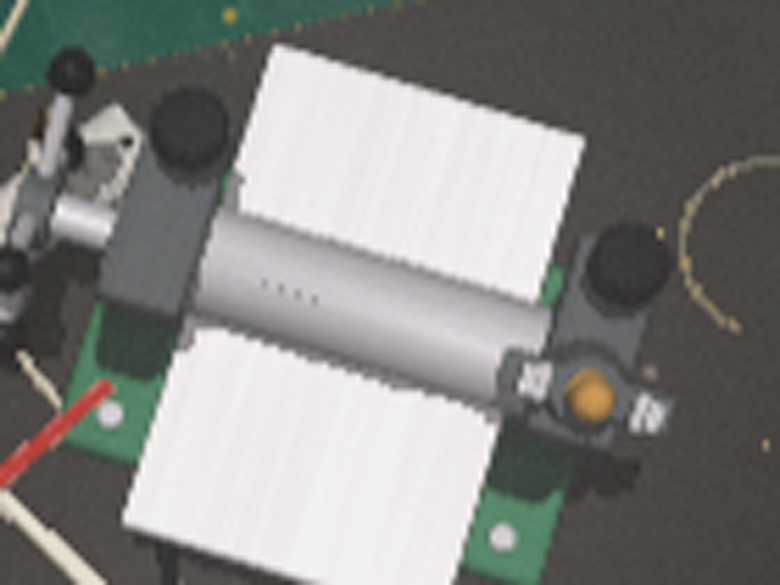

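View pics/scene0c.png

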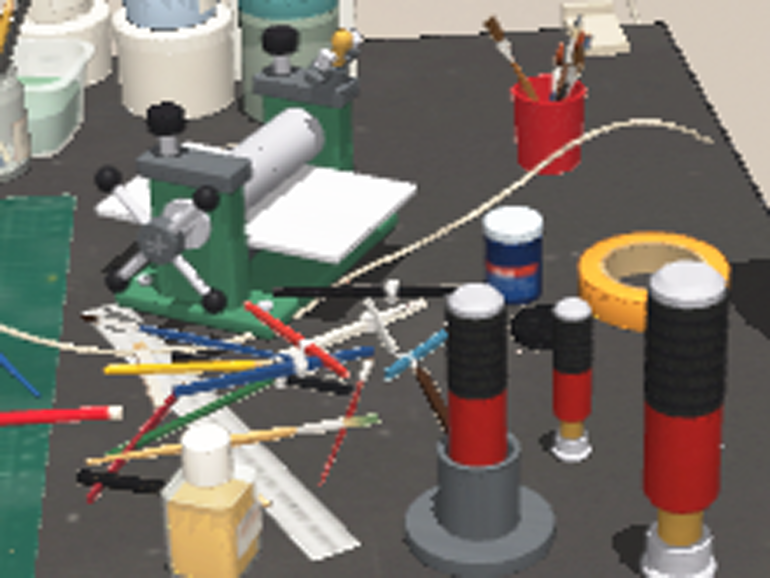

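Run:
```python
from h import *
for n in ["top","scene"]:
    d=np.load(f"pics/{n}0.npy");P=cloud(robot.camera_params(n),d)
    def sel(x,y,r,z0,z1):
        m=(np.hypot(P[...,0]-x,P[...,1]-y)<r)&(P[...,2]>z0)&(P[...,2]<z1); return P[m]
    q=sel(.412,.26,.03,.15,.18)
    print(n,"cap",len(q),q.mean(0).round(4),q.min(0).round(4),q.max(0).round(4))
    for s in (.08,.10,.12,.14):
        q=sel(.412,.26,.03,s-.01,s+.01)
        if len(q)>5:print(s,len(q),q.min(0).round(4),q.max(0).round(4))
    for nm,x,y in (("kR",.613,-.149),("kL",.666,.0126)):
        q=sel(x,y,.02,.145,.165); print(nm,len(q),q.mean(0).round(4),q.min(0).round(4),q.max(0).round(4))
    q=sel(.563,-.133,.015,.13,.18); print("nip",len(q),q.mean(0).round(4),q.min(0).round(4),q.max(0).round(4))
    q=P[(P[...,2]>.115)&(P[...,2]<.128)&(P[...,0]>.5)&(P[...,0]<.75)&(abs(P[...,1]+.07)<.13)]
    for a in (q[q[:,1]<-.07],q[q[:,1]>-.07]):
        if len(a)>10: print("capblock",len(a),cv2.minAreaRect((a[:,:2]*1000).astype(np.float32)))
    # knob mask circles
    q=sel(.429,-.042,.04,.05,.07); print("pot",q.mean(0).round(3),q.min(0).round(3),q.max(0).round(3))
```

```text
top cap 280 [0.4124 0.2617 0.1607] [0.3962 0.246  0.1502] [0.4293 0.2798 0.1672]
0.08 36 [0.3965 0.2464 0.0704] [0.4218 0.2695 0.089 ]
0.1 27 [0.3963 0.2462 0.0904] [0.4231 0.2654 0.1092]
0.12 38 [0.3959 0.2456 0.1101] [0.4238 0.2667 0.1296]
0.14 43 [0.396  0.2458 0.1305] [0.4305 0.2696 0.1498]
kR 164 [ 0.616  -0.1467  0.1531] [ 0.603  -0.1618  0.1453] [ 0.6303 -0.1343  0.1578]
kL 157 [0.6627 0.0062 0.1533] [ 0.6501 -0.007   0.146 ] [0.6779 0.0185 0.1578]
nip 92 [ 0.5665 -0.1322  0.1509] [ 0.5586 -0.1473  0.1302] [ 0.5761 -0.1218  0.1645]
capblock 272 ((597.4497680664062, -141.43417358398438), (32.2420654296875, 74.22432708740234), 72.81598663330078)
capblock 518 ((655.3399658203125, 29.01466941833496), (72.31314086914062, 86.33968353271484), 73.03624725341797)
pot [ 0.43  -0.042  0.06 ] [ 0.409 -0.063  0.052] [ 0.451 -0.022  0.066]
scene cap 188 [0.4103 0.2715 0.1596] [0.3948 0.2537 0.15  ] [0.4277 0.2833 0.1671]
0.08 143 [0.3949 0.2644 0.0705] [0.4279 0.2829 0.0899]
0.1 142 [0.3947 0.2626 0.0903] [0.4275 0.2835 0.1099]
0.12 152 [0.3942 0.264  0.1101] [0.4276 0.284  0.1299]
0.14 154 [0.3946 0.2624 0.1302] [0.4293 0.2842 0.1499]
kR 59 [ 0.6145 -0.1415  0.1528] [ 0.6028 -0.1594  0.1461] [ 0.6278 -0.1294  0.1581]
kL 76 [0.6611 0.0118 0.1524] [ 0.6483 -0.0066  0.1451] [0.675  0.0244 0.1573]
nip 68 [ 0.5656 -0.1299  0.1481] [ 0.5566 -0.1468  0.1313] [ 0.5741 -0.1203  0.1642]
capblock 160 ((597.4158935546875, -137.10931396484375), (38.155372619628906, 78.03300476074219), 72.67009735107422)
capblock 282 ((652.9718017578125, 29.313005447387695), (73.51942443847656, 90.2411117553711), 75.95088958740234)
pot [ 0.428 -0.035  0.059] [ 0.408 -0.06   0.05 ] [ 0.45  -0.017  0.066]
```

```bash
python3 -m crank '[[0.09,-0.145,-0.05,0],[0.09,-0.145,-0.05,0],[0.09,-0.145,-0.05,0],[0.09,-0.145,-0.05,0],[0.09,-0.145,-0.05,0],[0.124,-0.147,0,0],[0.124,-0.147,0,0],[0.124,-0.147,0,0],[0.124,-0.147,0,0],[0.124,-0.147,0,0]]' -1
```

```text
time: 1.35
tool_pos: [0.3027, -0.1426, 0.2631]
ee_rot: [-3.141, 0.0, 0.434]
wrist_force: [0.5, -0.7, -0.5]
width: 0.0941
```

```bash
python3 -m crank '[[0.135,-0.16,0,0],[0.135,-0.16,0,0],[0.135,-0.16,0,0],[0.135,-0.16,0,0],[0.135,-0.16,0,0],[0.135,-0.16,0,0],[0.135,-0.16,0,0],[0.135,-0.16,0,0],[0.135,-0.16,0,0],[0.135,-0.16,0,0]]'
python3 - <<'E'
from h import *
o=robot.get_obs(); print(o['tool_pos'],o['ee_rot'],o['joint_positions'])
c=robot.camera_params("wrist"); p,d=robot.snapshot("wrist"); cv2.imwrite("pics/w1.png",p[:,:,::-1])
P=cloud(c,d); q=P[(np.hypot(P[...,0]-.412,P[...,1]-.262)<.04)&(P[...,2]>.15)&(P[...,2]<.175)]
print(len(q),q.min(0),q.max(0))
E
```

```text
time: 2.6
tool_pos: [0.4128, 0.2614, 0.2629]
ee_rot: [3.141, 0.001, 0.435]
wrist_force: [0.3, -0.4, -0.3]
width: 0.0941
[0.41278555 0.26143971 0.2628806 ] [3.14130395e+00 9.44458996e-04 4.35130489e-01] [ 4.48680741e-01 -5.38424451e-02  1.41686396e+00 -2.81997978e-04
  1.77951941e+00  1.58428814e+00]
2029 [0.39685052 0.24695821 0.15008259] [0.43141644 0.28127693 0.1672095 ]
```

View pics/w1.png

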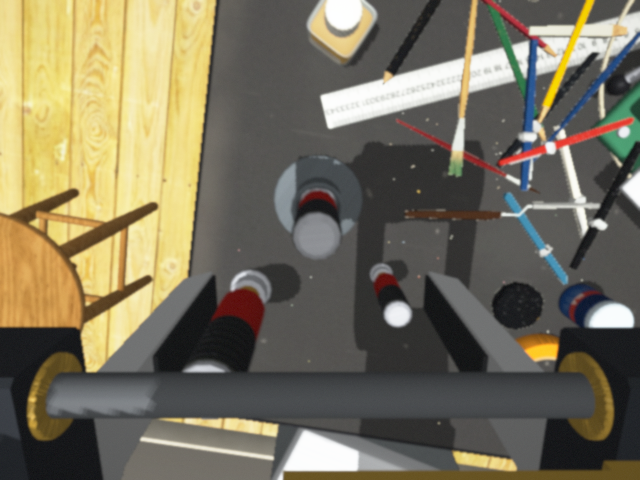

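The wrist view shows the gun between the open fingers (cap at about (316,235)), and its measured axis agrees with the top view to 2 mm. I'll descend and grip.

```bash
python3 -m crank '[[0.005,-0.005,0.1,0],[0,0,0.1,0],[0,0,0.1,0],[0,0,0.1,0],[0,0,0.1,0],[0,0,0.1,0],[0,0,0.06,0],[0,0,0.05,0],[0,0,0,0],[0,0,0,0]]' && python3 -m crank '[[0,0,0,0],[0,0,0,0],[0,0,0,0],[0,0,0,0],[0,0,0,0],[0,0,0,0],[0,0,0,0],[0,0,0,0],[0,0,0,0],[0,0,0,0]]' 1
```

```text
time: 3.9
tool_pos: [0.4138, 0.2616, 0.1222]
ee_rot: [3.142, -0.001, 0.435]
wrist_force: [0.4, 0.4, -0.7]
width: 0.0943
time: 5.15
tool_pos: [0.4133, 0.2614, 0.1214]
ee_rot: [3.142, 0.0, 0.435]
wrist_force: [0.0, 0.6, -0.1]
width: 0.0335
```

```bash
python3 -m crank '[[0,0,-0.045,0],[0,0,-0.045,0],[0,0,-0.045,0],[0,0,-0.045,0],[-0.02,0,0,0],[-0.02,0,0,0],[-0.02,0,0.002,0],[-0.02,0,0.002,0],[-0.02,0,0.004,0],[-0.02,0,0.004,0]]'
python3 - <<'E'
from h import *
p,d=robot.snapshot("scene"); cv2.imwrite("pics/s2.png",cv2.resize(p[150:350,250:450,::-1],None,fx=3,fy=3,interpolation=cv2.INTER_CUBIC))
E
```

```text
time: 6.4
tool_pos: [0.3914, 0.2514, 0.1552]
ee_rot: [-3.141, -0.001, 0.435]
wrist_force: [2.2, 3.3, 0.7]
width: 0.0336
```

View pics/s2.png

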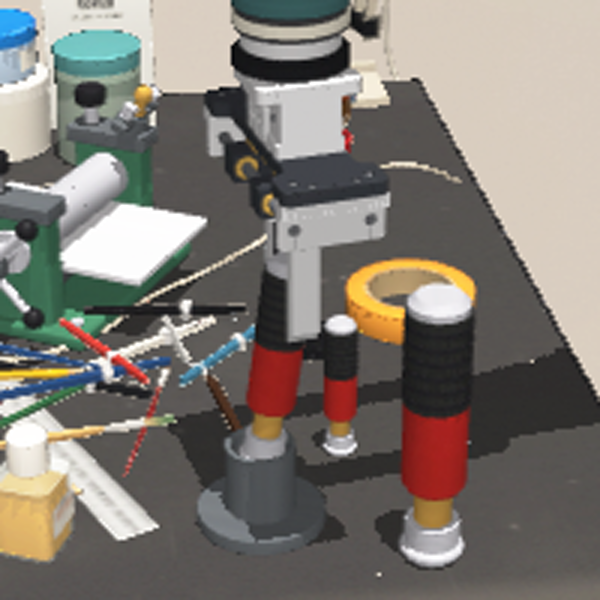

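```bash
python3 -m crank '[[-0.016,0,0.004,0],[-0.016,0,0.004,0],[-0.016,0,0.004,0],[-0.016,0,0.005,0],[-0.016,0,0.005,0],[-0.016,0,0.006,0],[-0.016,0,0.006,0],[-0.016,0,0.006,0],[0,0,0,0],[0,0,0,0]]'
cat >> h.py <<'E'
from scipy.optimize import least_squares
def gunaxis(n,c,p,d,reg,show=True):
    """fit cylinder (r~13.5 red barrel unknown radius) to red pixels within reg=(x0,x1,y0,y1,z0,z1)"""
    P=cloud(c,d); hsv=cv2.cvtColor(p,cv2.COLOR_RGB2HSV)
    m=((hsv[...,0]<8)|(hsv[...,0]>172))&(hsv[...,1]>150)&(hsv[...,2]>50)&(d>0)
    m&=(P[...,0]>reg[0])&(P[...,0]<reg[1])&(P[...,1]>reg[2])&(P[...,1]<reg[3])&(P[...,2]>reg[4])&(P[...,2]<reg[5])
    q=P[m]; 
    c0=q.mean(0)
    def res(x):
        a=np.array([x[2],x[3],1]);a/=np.linalg.norm(a)
        w=q-np.array([x[0],x[1],c0[2]]); return np.linalg.norm(w-np.outer(w@a,a),axis=1)-x[4]
    s=least_squares(res,[c0[0],c0[1],0,0,.0145],loss='soft_l1',f_scale=.001,bounds=([-2,-2,-1.5,-1.5,.0125],[2,2,1.5,1.5,.0175]))
    a=np.array([s.x[2],s.x[3],1]);a/=np.linalg.norm(a)
    L=(q-np.array([s.x[0],s.x[1],c0[2]]))@a
    return len(q),np.array([s.x[0],s.x[1],c0[2]]),a,s.x[4],np.abs(s.fun).mean(),np.percentile(L,[1,99]),q
E
python3 - <<'E'
from h import *
for n in ("scene","top","wrist"):
    c=robot.camera_params(n)
    p,d=robot.snapshot(n); cv2.imwrite(f"pics/{n[0]}3.png",cv2.resize(p[150:350,250:450,::-1],None,fx=3,fy=3,interpolation=cv2.INTER_CUBIC) if n=="scene" else p[:,:,::-1])
    r=gunaxis(n,c,p,d,(.32,.45,.2,.31,.06,.2)); 
    if r[0]>15: print(n,r[:-1])
E
```

```text
time: 7.7
tool_pos: [0.3681, 0.2401, 0.1467]
ee_rot: [3.141, 0.001, 0.435]
wrist_force: [1.7, 0.2, -0.2]
width: 0.0333
scene (367, array([0.39196447, 0.25226671, 0.11182034]), array([-0.31293073, -0.12469461,  0.94155489]), np.float64(0.016213182902693548), np.float64(0.001454664314480841), array([-0.02636626,  0.0221766 ]))h.py:20: RuntimeWarning: Mean of empty slice.
  c0=q.mean(0)
  ret = um.true_divide(
Traceback (most recent call last):
  File "h.py", line 24, in gunaxis
    s=least_squares(res,[c0[0],c0[1],0,0,.0145],loss='soft_l1',f_scale=.001,bounds=([-2,-2,-1.5,-1.5,.0125],[2,2,1.5,1.5,.0175]))
ValueError: Initial guess is outside of provided bounds
```

View pics/s3.png

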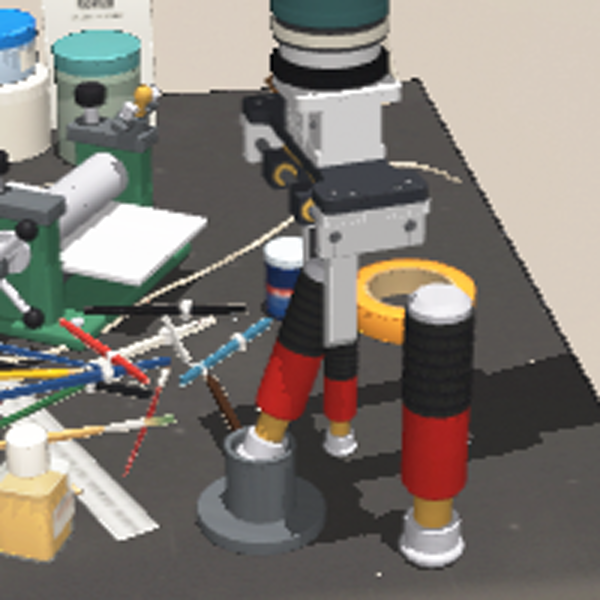

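```bash
python3 -m crank '[[0.015,0,0,0],[0.01,0,-0.01,0],[0,0,-0.03,0],[0,0,-0.05,0],[0,0,-0.07,0],[0,0,-0.07,0],[0,0,-0.07,0],[0,0,-0.05,0],[0,0,0,0],[0,0,0,0]]'
python3 - <<'E'
from h import *
o=robot.get_obs(); print(o['tool_pos'],o['wrist_force'])
for n in ("scene","top","wrist"):
    c=robot.camera_params(n)
    p,d=robot.snapshot(n); cv2.imwrite(f"pics/{n[0]}4.png",p[:,:,::-1]); np.savez(f"pics/{n[0]}4.npz",p=p,d=d,**c)
p=cv2.imread("pics/s4.png"); cv2.imwrite("pics/s4c.png",cv2.resize(p[130:330,250:450],None,fx=3,fy=3,interpolation=cv2.INTER_CUBIC))
E
```

```text
time: 9.05
tool_pos: [0.3726, 0.2425, 0.2165]
ee_rot: [3.141, 0.001, 0.435]
wrist_force: [-0.8, -0.5, -2.8]
width: 0.0329
[0.37264846 0.24249    0.21654392] [-0.76301694 -0.50483792 -2.76234838]
```

View pics/s4c.png

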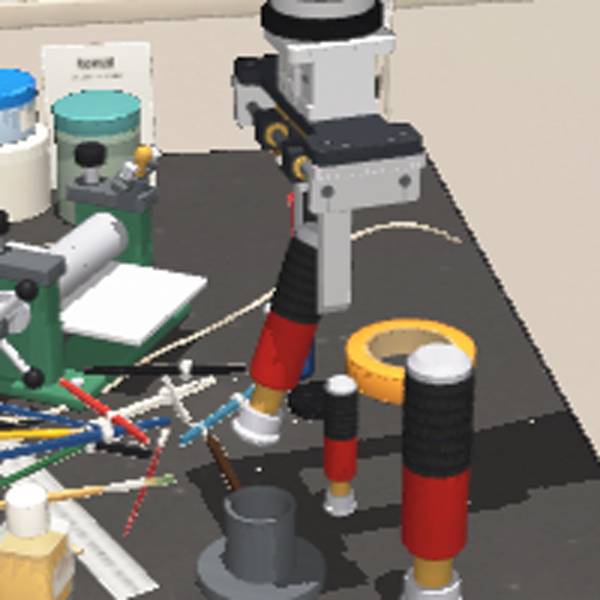

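View pics/w4.png

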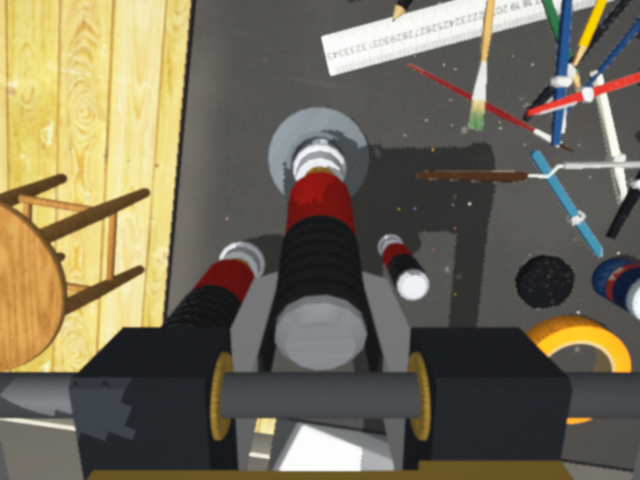

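View pics/t4.png

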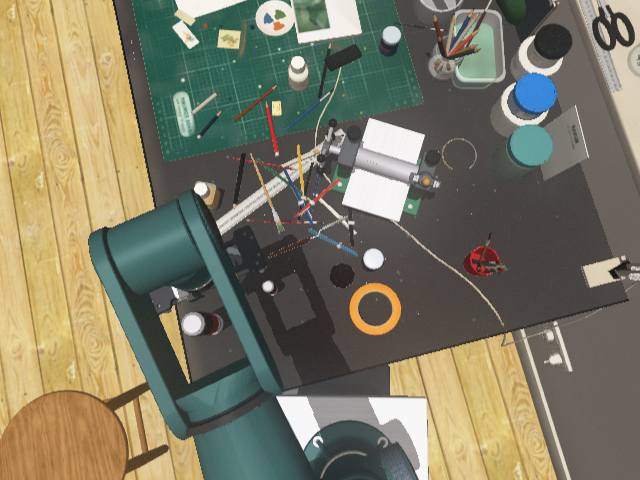

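The gun is held tilted and clear of the stand. In the wrist view its axis runs straight up the image at x≈318, with the cap at (320,330) and the coupler at (318,160). Next I'll fit the tilt from both clouds.

```bash
cat > fit.py <<'E'
from h import *
def gunfit(tag,names=("s","w"),tcp=None,rad=.03,verbose=True):
    """fit gun axis in tool-independent world frame. Red & black points near tcp column."""
    Q=[];lab=[]
    for n in names:
        z=np.load(f"pics/{n}{tag}.npz"); c={k:z[k] for k in('fx','fy','cx','cy','world_from_camera')}
        p,d=z['p'],z['d']; P=cloud(c,d); h=cv2.cvtColor(p,cv2.COLOR_RGB2HSV)
        red=((h[...,0]<8)|(h[...,0]>172))&(h[...,1]>150)&(h[...,2]>50)
        g=np.array([tcp[0],tcp[1],tcp[2]+.011])
        r=P-g
        near=(d>0)&(np.linalg.norm(r,axis=-1)<.115)
        near&=(r[...,2]>-.11)&(r[...,2]<.01)
        m=red&near
        m=cv2.erode(m.astype(np.uint8),np.ones((3,3)))>0
        Q.append(P[m]); lab.append(np.full(m.sum(),len(Q)-1))
        if verbose: print(n,m.sum())
    q=np.vstack(Q);lab=np.concatenate(lab);c0=q.mean(0)
    def ax(x):
        a=np.array([x[2],x[3],1]);return a/np.linalg.norm(a)
    def res(x):
        a=ax(x); w=q-np.array([x[0],x[1],c0[2]]); return np.linalg.norm(w-np.outer(w@a,a),axis=1)-x[4]
    s=least_squares(res,[c0[0],c0[1],0,0,.0145],loss='soft_l1',f_scale=.001,bounds=([-2,-2,-1.5,-1.5,.012],[2,2,1.5,1.5,.0175]))
    a=ax(s.x); p0=np.array([s.x[0],s.x[1],c0[2]])
    L=[(np.percentile((x-p0)@a,[2,98])) for x in Q if len(x)]
    return p0,a,s.x[4],np.abs(s.fun).mean(),L
E
python3 - <<'E'
from fit import *
tcp=np.array([0.37265,0.24249,0.21654])
for names in (("s","w"),("s",),("w",)):
    p0,a,r,e,L=gunfit(4,names,tcp)
    t=(tcp[2]+.011-p0[2])/a[2]; g=p0+a*t
    R=np.array([[np.cos(.435),np.sin(.435)],[np.sin(.435),-np.cos(.435)]])
    print(names,p0.round(4),a.round(4),"tilt",np.degrees(np.arccos(a[2])).round(2),"dir in tool xy",(R@a[:2]).round(3),"r",r,e,"offset at grasp(tool xy)",(R@(g-tcp)[:2]).round(4),[l+0 for l in L])
E
```

```text
s 287
w 2206
('s', 'w') [0.3955 0.2534 0.1868] [-0.2805 -0.131   0.9509] tilt 18.03 dir in tool xy [-0.31   0.001] r 0.0168797363260263 0.00038986091963353665 offset at grasp(tool xy) [ 0.012  -0.0003] [array([-0.02797631,  0.01333334]), array([-0.02576844,  0.01445542])]
s 287
('s',) [0.3955 0.256  0.1809] [-0.2898 -0.1084  0.9509] tilt 18.02 dir in tool xy [-0.308 -0.024] r 0.014951212790027405 0.0014475679011351922 offset at grasp(tool xy) [ 0.0113 -0.0038] [array([-0.02166671,  0.0195296 ])]
w 2206
('w',) [0.3955 0.2535 0.1876] [-0.2793 -0.1354  0.9506] tilt 18.08 dir in tool xy [-0.31   0.005] r 0.01662657163649256 0.00022168713888092315 offset at grasp(tool xy) [ 0.0123 -0.0001] [array([-0.02647665,  0.01377095])]
```

The fit agrees with the finger width. Tilt is 18° in the jaw plane, but the gun pivoted about the top of the pads and now sits 12 mm off-centre at the pad edge, which is a poor hold. I'll put it back upright in the stand and regrip it higher, so the contact line is shorter and the jaws are pre-offset. Then I'll tilt again.

```bash
python3 -m crank '[[-0.005,0,0.07,0],[0,0,0.07,0],[0,0,0.07,0],[0,0,0.06,0],[0,0,0.04,0],[0,0,0.02,0],[0.02,0,0,0],[0.025,0,0,0],[0.025,0,0,0],[0.025,0,0,0]]'; python3 -m crank '[[0.025,0,0,0],[0.025,0,0,0],[0.025,0,0,0],[0.025,0,0,0],[0.025,0,0,0],[0.015,0,0,0],[-0.01,0,0,0],[0,0,0.02,0],[0,0,0,0],[0,0,0,0]]'
python3 - <<'E'
from h import *
o=robot.get_obs(); print(o['tool_pos'],o['wrist_force'])
for n in ("scene","wrist"):
    c=robot.camera_params(n)
    p,d=robot.snapshot(n); cv2.imwrite(f"pics/{n[0]}5.png",p[:,:,::-1]); np.savez(f"pics/{n[0]}5.npz",p=p,d=d,**c)
p=cv2.imread("pics/s5.png"); cv2.imwrite("pics/s5c.png",cv2.resize(p[150:350,250:450],None,fx=3,fy=3,interpolation=cv2.INTER_CUBIC))
E
```

```text
time: 10.45
tool_pos: [0.3891, 0.2505, 0.1514]
ee_rot: [-3.141, 0.001, 0.435]
wrist_force: [-4.7, -0.3, 0.2]
width: 0.0334
time: 11.7
tool_pos: [0.4131, 0.2609, 0.1466]
ee_rot: [3.141, -0.0, 0.435]
wrist_force: [-0.5, 0.8, -3.6]
width: 0.0334
[0.4130739  0.26094478 0.14659251] [-0.4534818   0.81908969 -3.59617026]
```

View pics/s5c.png

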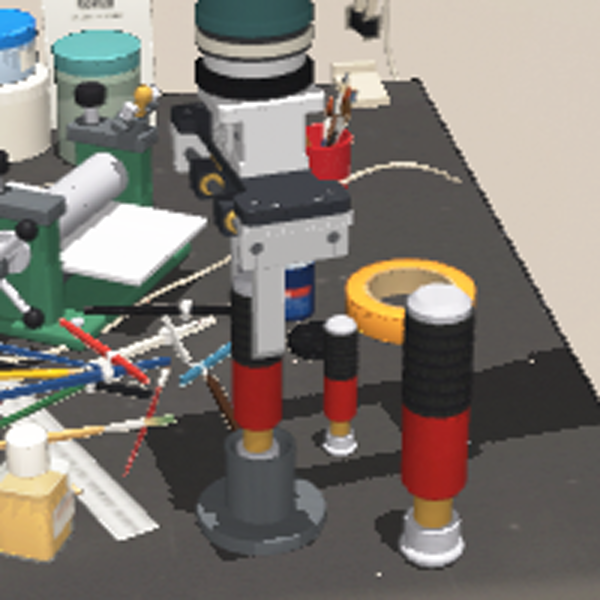

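View pics/w5.png

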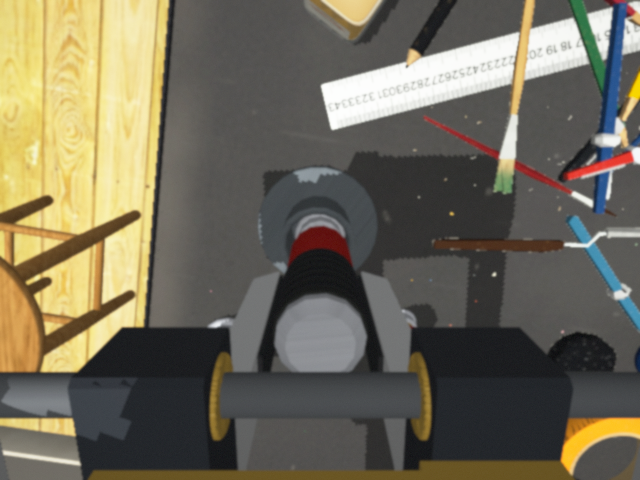

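```bash
python3 -m crank '[[0,0,0.04,0],[0,0,0.04,0],[0,0,0.03,0],[0,0,0.01,0],[0,0,0,0],[0,0,0,0],[0,0,0,0],[0,0,0,0],[0,0,0,0],[0,0,0,0]]'; python3 -m crank '[[0,0,0,0],[0,0,0,0],[0,0,0,0],[0,0,0,0],[0,0,0,0],[0,0,0,0],[0.02,0,-0.05,0],[0,0,-0.06,0],[0,0,0,0],[0,0,0,0]]' -0.3
python3 - <<'E'
from h import *
o=robot.get_obs(); print(o['tool_pos'],o['wrist_force'])
for n in ("scene","wrist"):
    c=robot.camera_params(n)
    p,d=robot.snapshot(n); cv2.imwrite(f"pics/{n[0]}6.png",p[:,:,::-1]); np.savez(f"pics/{n[0]}6.npz",p=p,d=d,**c)
    P=cloud(c,d); q=P[(np.hypot(P[...,0]-.412,P[...,1]-.262)<.019)&(P[...,2]>.15)&(P[...,2]<.175)]
    print(n,len(q),q.min(0),q.max(0))
E
```

```text
time: 13.05
tool_pos: [0.4129, 0.2612, 0.1231]
ee_rot: [3.141, -0.0, 0.435]
wrist_force: [-0.4, 0.7, -2.4]
width: 0.0339
time: 14.3
tool_pos: [0.4165, 0.2629, 0.1453]
ee_rot: [3.141, -0.0, 0.435]
wrist_force: [0.2, 0.1, -0.4]
width: 0.0613
[0.41646476 0.26286882 0.14525516] [ 0.17825643  0.07665305 -0.40302726]
scene 70 [0.41497109 0.25262202 0.15101335] [0.42875497 0.28024616 0.16568294]
wrist 4721 [0.39994714 0.24596133 0.15002756] [0.43095683 0.28016805 0.1670088 ]
```

View pics/w6.png

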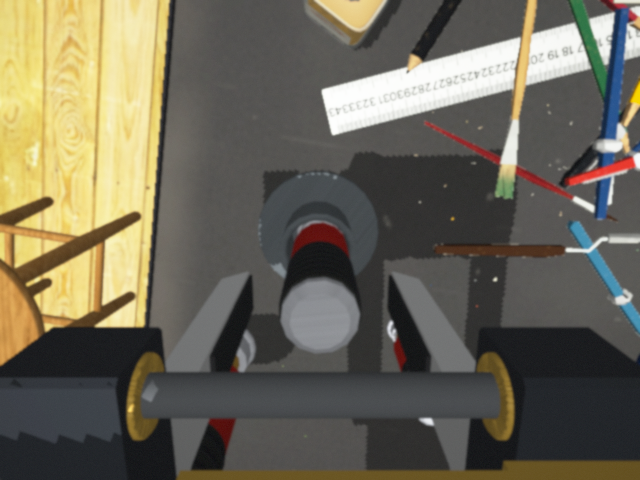

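Run:
```python
from h import *
z=np.load("pics/w6.npz"); c={k:z[k] for k in('fx','fy','cx','cy','world_from_camera')}
P=cloud(c,z['d'])
for z0,z1 in((.145,.158),(.158,.1685)):
    q=P[(np.hypot(P[...,0]-.414,P[...,1]-.262)<.028)&(P[...,2]>z0)&(P[...,2]<z1)]
    # exclude fingers: tool y |..|<.02
    t=(q[:,:2]-[.4165,.2629])@np.array([[np.cos(.435),np.sin(.435)],[np.sin(.435),-np.cos(.435)]]).T
    k=abs(t[:,1])<.022; 
    print(len(q[k]),cv2.minEnclosingCircle(t[k].astype(np.float32)*1000), np.percentile(t[k],[1,99],axis=0))
```

```text
1127 ((-0.13323616981506348, -0.17241555452346802), 17.378395080566406) [[-0.00447266 -0.01693568]
 [ 0.0166724   0.01666415]]
4631 ((-0.3987741768360138, 0.012857976369559765), 17.060443878173828) [[-0.01444953 -0.01480156]
 [ 0.01476092  0.01457076]]
```

```bash
python3 -m crank '[[0.02,0,0.01,0],[0,0,0,0],[0,0,0,0],[0,0,0,0],[0,0,0,0],[0,0,0,0],[0,0,0,0],[0,0,0,0],[0,0,0,0],[0,0,0,0]]'; python3 -m crank '[[0,0,0,0],[0,0,0,0],[0,0,0,0],[0,0,0,0],[0,0,0,0],[0,0,0,0],[0,0,0,0],[0,0,0,0],[0,0,0,0],[0,0,0,0]]' 1
```

```text
time: 15.65
tool_pos: [0.42, 0.2645, 0.143]
ee_rot: [3.141, 0.0, 0.435]
wrist_force: [0.8, -0.6, 0.1]
width: 0.061
time: 16.9
tool_pos: [0.42, 0.2645, 0.143]
ee_rot: [3.142, -0.0, 0.435]
wrist_force: [-0.5, 0.2, 0.1]
width: 0.0335
```

```bash
python3 -m crank '[[0,0,-0.045,0],[0,0,-0.045,0],[0,0,-0.045,0],[0,0,-0.045,0],[-0.02,0,0,0],[-0.02,0,0,0],[-0.02,0,0.001,0],[-0.02,0,0.002,0],[-0.02,0,0.003,0],[-0.02,0,0.004,0]]'; python3 -m crank '[[-0.02,0,0.004,0],[-0.02,0,0.005,0],[-0.02,0,0.006,0],[-0.02,0,0.006,0],[-0.02,0,0.007,0],[-0.02,0,0.007,0],[-0.02,0,0.007,0],[-0.02,0,0.008,0],[-0.02,0,0.008,0],[-0.02,0,0,0]]';python3 - <<'E'
from fit import *
o=robot.get_obs(); tcp=o['tool_pos']
for n in ("scene","wrist"):
    c=robot.camera_params(n)
    p,d=robot.snapshot(n); cv2.imwrite(f"pics/{n[0]}7.png",p[:,:,::-1]); np.savez(f"pics/{n[0]}7.npz",p=p,d=d,**c)
p0,a,r,e,L=gunfit(7,("s","w"),tcp)
g=p0+a*(tcp[2]+.011-p0[2])/a[2]
R=np.array([[np.cos(.435),np.sin(.435)],[np.sin(.435),-np.cos(.435)]])
print(p0.round(4),a.round(4),"tilt",np.degrees(np.arccos(a[2])).round(2),"dir tool",(R@a[:2]).round(3),r,e,"off",(R@(g-tcp)[:2]).round(4),L)
E
```

```text
time: 18.15
tool_pos: [0.3981, 0.2544, 0.1771]
ee_rot: [3.142, -0.0, 0.435]
wrist_force: [0.8, 1.3, -1.2]
width: 0.0331
time: 19.4
tool_pos: [0.3617, 0.2374, 0.1647]
ee_rot: [3.141, 0.001, 0.435]
wrist_force: [2.7, 2.0, -3.5]
width: 0.0333
s 284
w 3878
[0.3721 0.2554 0.1133] [ 0.7082 -0.5249  0.4722] tilt 61.83 dir tool [0.421 0.774] 0.017499999999999998 0.007465529483686715 off [0.0727 0.0903] [array([-0.0743812 ,  0.02151284]), array([-0.07014792,  0.03281323])]
```

View pics/w7.png

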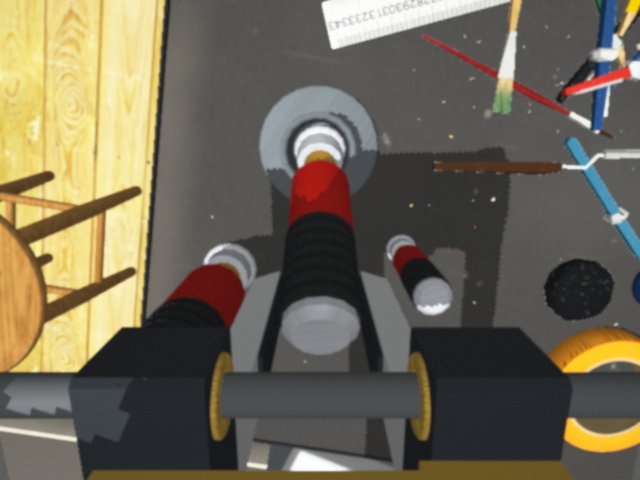

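```bash
sed -i 's/def gunfit(tag,names=("s","w"),tcp=None,/def gunfit(tag,names=("s","w"),tcp=None,yaw=.435,/; s/^        m=red&near$/        ty=r[...,0]*np.sin(yaw)-r[...,1]*np.cos(yaw)\n        m=red\&near\&(abs(ty)<.02)/' fit.py
cat >> fit.py <<'E'
def report(tag,names=("s","w"),snap=True):
    sn={"s":"scene","w":"wrist","t":"top"}
    o=robot.get_obs(); tcp=o['tool_pos'];yaw=o['ee_rot'][2]
    if snap:
        for n in names:
            c=robot.camera_params(sn[n]); p,d=robot.snapshot(sn[n]); cv2.imwrite(f"pics/{n}{tag}.png",p[:,:,::-1]); np.savez(f"pics/{n}{tag}.npz",p=p,d=d,**c)
    p0,a,r,e,L=gunfit(tag,names,tcp,yaw)
    g=p0+a*(tcp[2]+.011-p0[2])/a[2]
    R=np.array([[np.cos(yaw),np.sin(yaw)],[np.sin(yaw),-np.cos(yaw)]])
    top=np.mean([l[1] for l in L[-1:]])  # red top ~ 92 mm from mouth
    m=p0+a*(top-.092)
    print("tcp",tcp.round(4),"yaw",round(yaw,4),"\naxis",a.round(4),"tilt",np.degrees(np.arccos(a[2])).round(2),"dir tool",(R@a[:2]).round(3),"r,e",r.round(4),e.round(5),"\noff at grasp",(R@(g-tcp)[:2]).round(4),L,"\nmouth",m.round(4),"rel tool",(R@(m-tcp)[:2]).round(4),(tcp-m)[2].round(4))
    return m,a
E
python3 -c "
from fit import *
report(7,('s','w'),False)"
```

```text
s 228
w 2601
tcp [0.3614 0.2373 0.1648] yaw 0.4348 
axis [-0.4091 -0.1921  0.892 ] tilt 26.87 dir tool [-0.452  0.002] r,e 0.0167 0.00041 
off at grasp [-0.0033 -0.    ] [array([-0.03016867,  0.01047962]), array([-0.02879011,  0.01250022])] 
mouth [0.4174 0.2636 0.0473] rel tool [ 0.0619 -0.0003] 0.1175
```

Tilt is now 26.9° with the gun centred in the pads (−3 mm at the grasp point). I'll lift straight out and turn to the press yaw.

```bash
python3 -m crank '[[0.01,0,-0.02,0],[0,0,-0.08,0],[0,0,-0.1,0],[0,0,-0.1,0.067],[0,0,-0.1,0.067],[0,0,-0.1,0.067],[0,0,-0.1,0.067],[0,0,-0.1,0.067],[0,0,-0.08,0.067],[0,0,-0.01,0.067]]';python3 - <<'E'
from fit import *
report(8)
d=np.load("pics/s8.npz"); c={k:d[k] for k in('fx','fy','cx','cy','world_from_camera')}; P=cloud(c,d['d'])
q=P[(np.linalg.norm(P-np.array([.562,-.131,.152]),axis=-1)<.03)]
np.save("pics/nip_s.npy",q)
E
```

```text
time: 20.75
tool_pos: [0.3636, 0.2384, 0.326]
ee_rot: [-3.14, -0.001, -0.305]
wrist_force: [-0.3, 1.2, -2.6]
width: 0.0336
s 203
w 2387
tcp [0.3636 0.2384 0.326 ] yaw -0.3052 
axis [-0.4132  0.1299  0.9013] tilt 25.67 dir tool [-0.433  0.   ] r,e 0.0167 0.00038 
off at grasp [-0.0035 -0.001 ] [array([-0.02863904,  0.01210812]), array([-0.02816922,  0.01291942])] 
mouth [0.4203 0.2217 0.2067] rel tool [ 0.0591 -0.0011] 0.1193
```

View pics/w8.png

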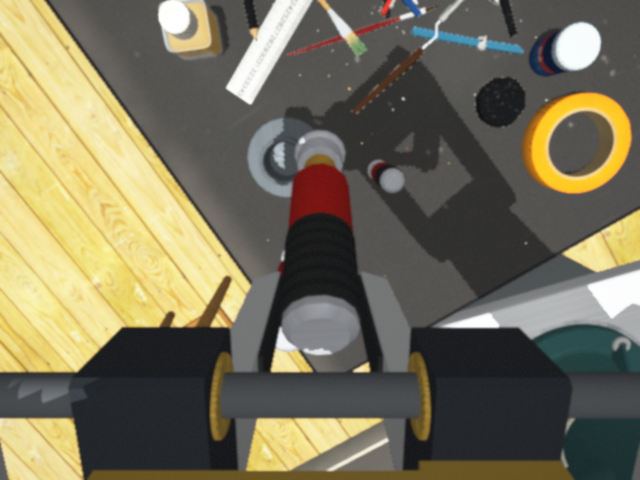

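Tilt is 25.7°, in the right plane and squarely matched to the nipple. Now I'll move to a stand-off along the nipple axis.

```bash
python3 -m crank '[[0.11,0.147,-0.004,0],[0.11,0.147,-0.004,0],[0.11,0.147,-0.004,0],[0.11,0.147,-0.004,0],[0.11,0.147,-0.004,0],[0.11,0.147,-0.004,0],[0.11,0.147,-0.004,0],[0.11,0.147,-0.004,0],[0.11,0.147,-0.004,0],[0.11,0.147,-0.004,0]]';python3 - <<'E'
from fit import *
report(9)
p=cv2.imread("pics/s9.png"); cv2.imwrite("pics/s9c.png",cv2.resize(p[120:260,220:380],None,fx=4,fy=4,interpolation=cv2.INTER_CUBIC))
E
```

```text
time: 22.1
tool_pos: [0.4862, -0.1087, 0.3315]
ee_rot: [-3.141, 0.002, -0.3]
wrist_force: [0.2, 0.4, -4.2]
width: 0.0335
s 98
w 2388
tcp [ 0.4862 -0.1087  0.3315] yaw -0.2998 
axis [ 0.2131 -0.2483  0.945 ] tilt 19.1 dir tool [0.277 0.174] r,e 0.012 0.00387 
off at grasp [0.0606 0.015 ] [array([-0.03567674, -0.00389161]), array([-0.01567218,  0.01522963])] 
mouth [ 0.5099 -0.1063  0.2106] rel tool [ 0.0219 -0.0093] 0.1209
```

View pics/w9.png

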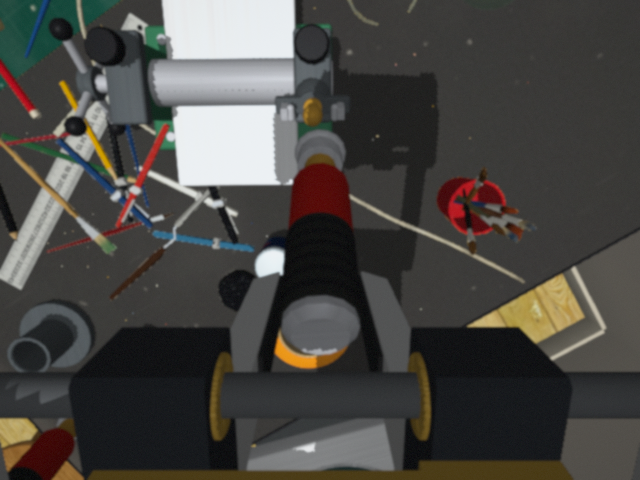

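View pics/s9c.png

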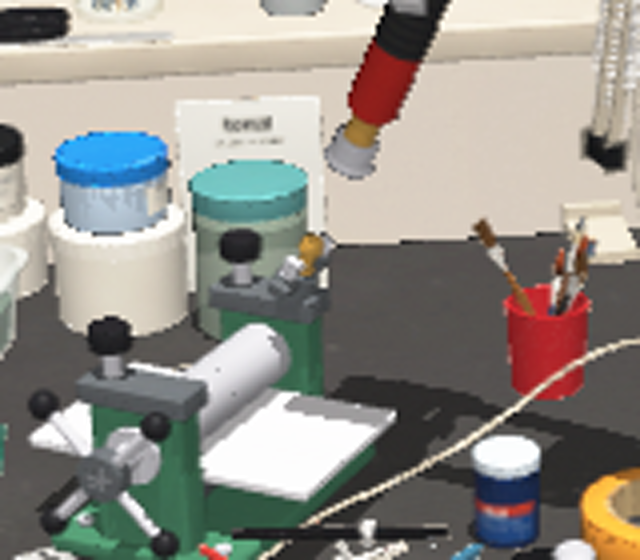

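```bash
cat >> fit.py <<'E'
def nip(tag,names=("w","s","t"),snap=False,guess=(.565,-.132,.156),yaw=-.3):
    A=np.array([-np.sin(np.radians(25))*np.cos(yaw),-np.sin(np.radians(25))*np.sin(yaw),np.cos(np.radians(25))])
    ex=np.array([np.cos(yaw)*np.cos(np.radians(25)),np.sin(yaw)*np.cos(np.radians(25)),np.sin(np.radians(25))]); ey=np.cross(A,ex)
    for n in names:
        z=np.load(f"pics/{n}{tag}.npz"); c={k:z[k] for k in('fx','fy','cx','cy','world_from_camera')}
        P=cloud(c,z['d']); h=cv2.cvtColor(z['p'],cv2.COLOR_RGB2HSV)
        m=(h[...,0]>10)&(h[...,0]<26)&(h[...,1]>120)&(h[...,2]>70)&(np.linalg.norm(P-np.array(guess),axis=-1)<.03)
        q=P[m]
        if len(q)<8: print(n,"few",len(q));continue
        u,v,w=q@ex,q@ey,q@A
        t=np.percentile(w,97); k=w>t-.012
        (cu,cv_),r=cv2.minEnclosingCircle(np.stack([u[k],v[k]],1).astype(np.float32)*1000)
        tip=ex*cu/1000+ey*cv_/1000+A*t
        print(n,len(q),"tip",tip.round(4),"r",round(r,1),"axial range",np.percentile(w,[2,97,100]).round(4))
E
python3 - <<'E'
from fit import *
d=robot.snapshot("top"); c=robot.camera_params("top"); np.savez("pics/t9.npz",p=d[0],d=d[1],**c)
nip(9)
nip(8,("s",))
m,a=report(9,("w",),False)
E
```

```text
w 434 tip [ 0.5656 -0.131   0.1644] r 7.3 axial range [-0.1229 -0.0957 -0.095 ]
s 39 tip [ 0.5637 -0.1281  0.1634] r 8.3 axial range [-0.1227 -0.0955 -0.093 ]
t few 0
s 38 tip [ 0.5633 -0.1253  0.1625] r 10.3 axial range [-0.1213 -0.0958 -0.0933]
w 2388
tcp [ 0.4862 -0.1088  0.3307] yaw -0.303 
axis [ 0.2399 -0.0527  0.9694] tilt 14.22 dir tool [ 0.245 -0.021] r,e 0.012 0.0035 
off at grasp [0.0587 0.0018] [array([-0.01700379,  0.01507595])] 
mouth [ 0.5088 -0.1208  0.209 ] rel tool [0.0252 0.0047] 0.1216
```

```bash
sed -i 's/s=least_squares(res,\[c0\[0\],c0\[1\],0,0,.0145\]/s=least_squares(res,[c0[0],c0[1]+0,-.45*np.cos(yaw),-.45*np.sin(yaw),.0165]/' fit.py
python3 - <<'E'
from fit import *
m,a=report(9,("w",),False)
m,a=report(9,("w","s"),False)
m,a=report(8,("w",),False)
E
```

```text
w 2388
tcp [ 0.4862 -0.1088  0.3307] yaw -0.303 
axis [-0.4146  0.1308  0.9006] tilt 25.77 dir tool [-0.435 -0.001] r,e 0.0166 0.00026 
off at grasp [-0.0008  0.0026] [array([-0.02887778,  0.01189127])] 
mouth [ 0.5446 -0.13    0.2115] rel tool [0.0621 0.0028] 0.1192
w 2388
s 98
tcp [ 0.4862 -0.1088  0.3307] yaw -0.303 
axis [-0.4156  0.1306  0.9001] tilt 25.83 dir tool [-0.436 -0.001] r,e 0.0175 0.00041 
off at grasp [-0.002   0.0025] [array([-0.02883923,  0.01192491]), array([-0.02785262,  0.01276868])] 
mouth [ 0.5434 -0.1294  0.2118] rel tool [0.0608 0.0026] 0.1189
w 0fit.py:18: RuntimeWarning: Mean of empty slice.
  q=np.vstack(Q);lab=np.concatenate(lab);c0=q.mean(0)
  ret = um.true_divide(
Traceback (most recent call last):
  File "fit.py", line 33, in report
    p0,a,r,e,L=gunfit(tag,names,tcp,yaw)
               ~~~~~~^^^^^^^^^^^^^^^^^^^
  File "fit.py", line 23, in gunfit
    s=least_squares(res,[c0[0],c0[1]+0,-.45*np.cos(yaw),-.45*np.sin(yaw),.0165],loss='soft_l1',f_scale=.001,bounds=([-2,-2,-1.5,-1.5,.012],[2,2,1.5,1.5,.0175]))
ValueError: Initial guess is outside of provided bounds
```

```bash
python3 -m crank '[[0.012,-0.005,0.03,0],[0.012,-0.005,0.03,0],[0.012,-0.005,0.03,0],[0.011,-0.006,0.03,0],[0.01,-0.006,0.025,0],[0,0,0,0],[0,0,0,0],[0,0,0,0],[0,0,0,0],[0,0,0,0]]';python3 - <<'E'
from fit import *
m,a=report(10,("w","s"))
m,a=report(10,("w",),False)
nip(10,("w","s"))
for n,b in(("s",(140,220,220,330)),("w",(60,240,200,440))):
    p=cv2.imread(f"pics/{n}10.png"); cv2.imwrite(f"pics/{n}10c.png",cv2.resize(p[b[0]:b[1],b[2]:b[3]],None,fx=6 if n=="s" else 3,fy=6 if n=="s" else 3,interpolation=cv2.INTER_CUBIC))
E
```

```text
time: 23.5
tool_pos: [0.499, -0.106, 0.3026]
ee_rot: [3.142, -0.0, -0.302]
wrist_force: [-0.9, 0.1, -2.9]
width: 0.0335
w 2363
s 95
tcp [ 0.499  -0.106   0.3026] yaw -0.3019 
axis [-0.4137  0.1264  0.9016] tilt 25.63 dir tool [-0.433  0.002] r,e 0.0168 0.00034 
off at grasp [-0.0034 -0.001 ] [array([-0.02829106,  0.01258123]), array([-0.02847182,  0.0107424 ])] 
mouth [ 0.5565 -0.1224  0.1819] rel tool [ 0.0599 -0.0014] 0.1208
w 2363
tcp [ 0.4989 -0.106   0.3025] yaw -0.3019 
axis [-0.4138  0.126   0.9016] tilt 25.63 dir tool [-0.433  0.003] r,e 0.0166 0.00026 
off at grasp [-0.003 -0.001] [array([-0.028656  ,  0.01221427])] 
mouth [ 0.556  -0.1222  0.1836] rel tool [ 0.0593 -0.0014] 0.1189
w 417 tip [ 0.5668 -0.1316  0.1643] r 7.5 axial range [-0.123  -0.0964 -0.0951]
s 39 tip [ 0.5613 -0.1286  0.1638] r 9.6 axial range [-0.1211 -0.0943 -0.0922]
```

View pics/s10c.png

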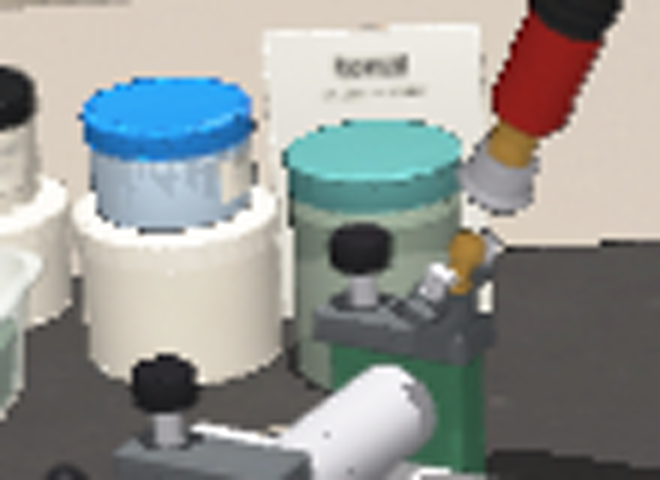

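View pics/w10c.png

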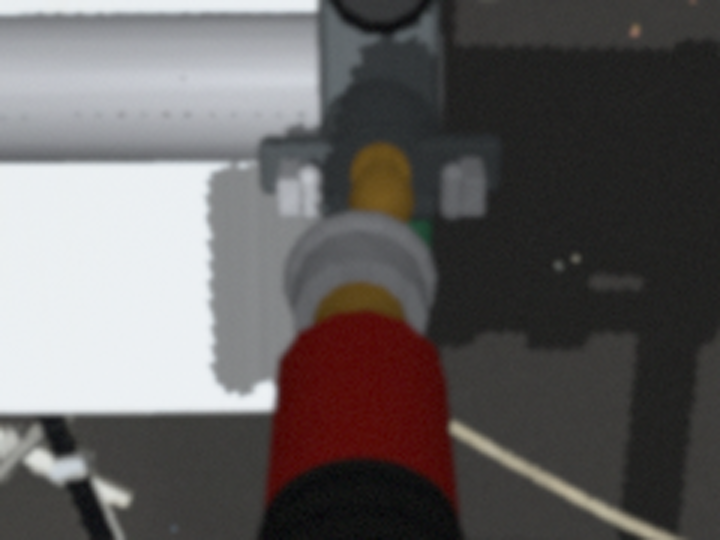

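```bash
cat >> fit.py <<'E'
def nip2(tag,n="w",guess=(.565,-.132,.156),yaw=-.3,R=.008):
    s,c_=np.sin(np.radians(25)),np.cos(np.radians(25))
    A=np.array([-s*np.cos(yaw),-s*np.sin(yaw),c_]); ex=np.array([np.cos(yaw)*c_,np.sin(yaw)*c_,s]); ey=np.cross(A,ex)
    z=np.load(f"pics/{n}{tag}.npz"); c={k:z[k] for k in('fx','fy','cx','cy','world_from_camera')}
    P=cloud(c,z['d']); h=cv2.cvtColor(z['p'],cv2.COLOR_RGB2HSV)
    m=(h[...,0]>10)&(h[...,0]<26)&(h[...,1]>120)&(h[...,2]>50)&(np.linalg.norm(P-np.array(guess),axis=-1)<.03)
    vv,uu=np.nonzero(m); q=P[m]; u,v,w=q@ex,q@ey,q@A; t=np.percentile(w,97)
    for lo,hi in((.002,.006),(.004,.010),(.012,.02)):
        k=(w<t-lo)&(w>t-hi)
        if k.sum()<6: continue
        r=R if hi<.011 else .005
        f=least_squares(lambda x:np.hypot(u[k]-x[0],v[k]-x[1])-r,[u.mean()+.003,v.mean()],loss='soft_l1',f_scale=.0007)
        tip=ex*f.x[0]+ey*f.x[1]+A*t
        print(n,tag,(lo,hi),k.sum(),"tip",tip.round(4),"res",np.abs(f.fun).mean().round(5),"u range",np.ptp(u[k]).round(4),"v mid/range",(np.percentile(v[k],[1,99])).mean().round(4),np.ptp(v[k]).round(4),"v",f.x[1].round(4))
    k=w>t-.0015; print("dome top mean",q[k].mean(0).round(4),k.sum(),"px",uu.min(),uu.max(),vv.min(),vv.max())
    return A,ex,ey
E
python3 -c "
from fit import *
nip2(10,'w');nip2(9,'w');nip2(10,'s');nip2(8,'s')
"
```

```text
w 10 (0.002, 0.006) 107 tip [ 0.5749 -0.1352  0.1684] res 0.00215 u range 0.0095 v mid/range 0.0421 0.0145 v 0.0407
w 10 (0.004, 0.01) 98 tip [ 0.5761 -0.135   0.1689] res 0.00211 u range 0.0097 v mid/range 0.0418 0.0146 v 0.0412
w 10 (0.012, 0.02) 10 tip [ 0.5731 -0.1326  0.1672] res 0.00061 u range 0.0015 v mid/range 0.0424 0.0059 v 0.0427
dome top mean [ 0.5674 -0.1325  0.1641] 69 px 317 337 108 132
w 9 (0.002, 0.006) 127 tip [ 0.5631 -0.1295  0.1631] res 0.00113 u range 0.0128 v mid/range 0.042 0.0141 v 0.0427
w 9 (0.004, 0.01) 98 tip [ 0.564  -0.1301  0.1636] res 0.0005 u range 0.0113 v mid/range 0.042 0.0141 v 0.0424
w 9 (0.012, 0.02) 6 tip [ 0.573  -0.1338  0.1681] res 0.00048 u range 0.0026 v mid/range 0.0405 0.0048 v 0.0415
dome top mean [ 0.5652 -0.1306  0.1635] 102 px 303 321 98 125
s 10 (0.002, 0.006) 7 tip [ 0.5681 -0.1253  0.1664] res 0.00204 u range 0.011 v mid/range 0.0435 0.0136 v 0.0482
s 10 (0.004, 0.01) 12 tip [ 0.5607 -0.1311  0.1639] res 0.00132 u range 0.0127 v mid/range 0.0438 0.014 v 0.0404
s 10 (0.012, 0.02) 7 tip [ 0.5644 -0.124   0.1645] res 0.00114 u range 0.0084 v mid/range 0.0444 0.0043 v 0.0483
dome top mean [ 0.5583 -0.1225  0.1629] 2 px 295 300 178 188
s 8 (0.002, 0.006) 6 tip [ 0.5681 -0.1254  0.1646] res 0.00164 u range 0.0092 v mid/range 0.0483 0.0165 v 0.0481
s 8 (0.004, 0.01) 13 tip [ 0.5636 -0.1313  0.1634] res 0.00197 u range 0.0132 v mid/range 0.0467 0.02 v 0.0412
s 8 (0.012, 0.02) 6 tip [ 0.5627 -0.1289  0.1627] res 0.00115 u range 0.0098 v mid/range 0.0474 0.0083 v 0.0432
dome top mean [ 0.5645 -0.1254  0.1629] 6 px 295 299 178 188
```

Pose 9 was measured while the arm was still moving, so its lateral correction was wrong. At rest, the nipple (px 327) is 6 mm to tool +y of the coupler (px 320). I'll correct that, back off slightly so nothing hides the nipple, and remeasure at rest.

```bash
python3 -m crank '[[-0.005,0.007,-0.015,0],[-0.005,0.007,-0.015,0],[-0.005,0.007,-0.015,0],[-0.005,0.008,-0.015,0],[-0.003,0,-0.013,0],[0,0,0,0],[0,0,0,0],[0,0,0,0],[0,0,0,0],[0,0,0,0]]';python3 - <<'E'
from fit import *
m,a=report(11,("w",))
nip(11,("w",)); A,ex,ey=nip2(11)
p=cv2.imread("pics/w11.png"); cv2.imwrite(f"pics/w11c.png",cv2.resize(p[60:240,200:440],None,fx=3,fy=3,interpolation=cv2.INTER_CUBIC))
print(robot.camera_params("wrist")['fx'],robot.camera_params("wrist")['cx'],robot.get_obs()['tool_pos'])
E
```

```text
time: 24.85
tool_pos: [0.4928, -0.1101, 0.317]
ee_rot: [3.142, 0.0, -0.302]
wrist_force: [0.4, -0.7, -2.5]
width: 0.0331
w 2348
tcp [ 0.4928 -0.1101  0.317 ] yaw -0.3018 
axis [-0.4139  0.1251  0.9017] tilt 25.62 dir tool [-0.432  0.004] r,e 0.0166 0.00027 
off at grasp [-0.0031 -0.001 ] [array([-0.02867157,  0.01199504])] 
mouth [ 0.5499 -0.1263  0.1979] rel tool [ 0.0593 -0.0015] 0.1191
w 444 tip [ 0.5659 -0.1312  0.1645] r 7.3 axial range [-0.1224 -0.0957 -0.0942]
w 11 (0.002, 0.006) 122 tip [ 0.5742 -0.1338  0.1686] res 0.00243 u range 0.0114 v mid/range 0.0419 0.0136 v 0.0418
w 11 (0.004, 0.01) 93 tip [ 0.5639 -0.1301  0.1635] res 0.00045 u range 0.0108 v mid/range 0.0419 0.0136 v 0.0424
w 11 (0.012, 0.02) 7 tip [ 0.5726 -0.1332  0.1678] res 0.00044 u range 0.0024 v mid/range 0.0416 0.0069 v 0.042
dome top mean [ 0.5658 -0.1308  0.1637] 96 px 310 329 103 129
422.0969380983238 319.9565902370474 [ 0.49282368 -0.11010046  0.31702602]
```

View pics/w11c.png

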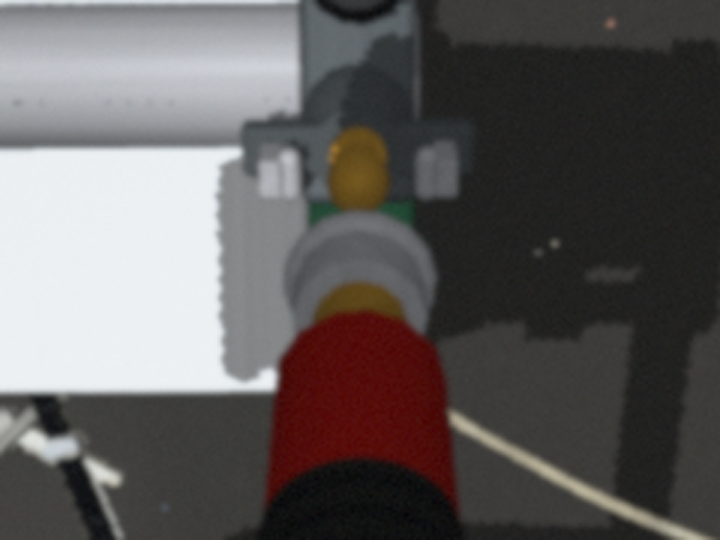

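The coupler and nipple are now in line: lateral error under 1 mm, 37 mm to go to the tip. I'll advance along the gun axis.

```bash
python3 -m crank '[[0.015,0,0.0315,0],[0.015,0,0.0315,0],[0.015,0,0.0315,0],[0.015,0,0.0315,0],[0.013,0,0.027,0],[0.0043,0,0.009,0],[0.0043,0,0.009,0],[0.0043,0,0.009,0],[0,0,0,0],[0,0,0,0]]';python3 - <<'E'
from fit import *
m,a=report(12,("w","s"))
p=cv2.imread("pics/s12.png"); cv2.imwrite(f"pics/s12c.png",cv2.resize(p[140:220,240:350],None,fx=6,fy=6,interpolation=cv2.INTER_CUBIC))
p=cv2.imread("pics/w12.png"); cv2.imwrite(f"pics/w12c.png",cv2.resize(p[60:240,200:440],None,fx=3,fy=3,interpolation=cv2.INTER_CUBIC))
E
```

```text
time: 26.15
tool_pos: [0.5092, -0.1152, 0.2812]
ee_rot: [3.142, -0.0, -0.302]
wrist_force: [-0.1, -0.7, -3.1]
width: 0.0331
w 2346
s 96
tcp [ 0.5092 -0.1152  0.2812] yaw -0.3019 
axis [-0.4138  0.1278  0.9014] tilt 25.66 dir tool [-0.433  0.001] r,e 0.0166 0.00035 
off at grasp [-0.0032 -0.0012] [array([-0.02837446,  0.01249388]), array([-0.02646944,  0.009016  ])] 
mouth [ 0.5677 -0.132   0.159 ] rel tool [ 0.0608 -0.0013] 0.1222
```

View pics/s12c.png

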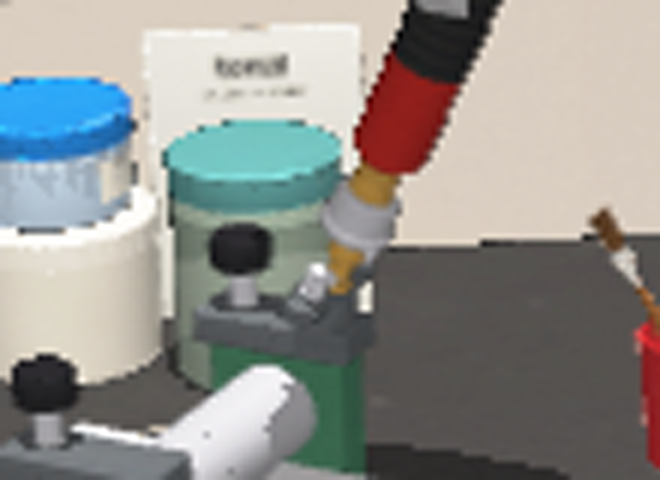

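View pics/w12c.png

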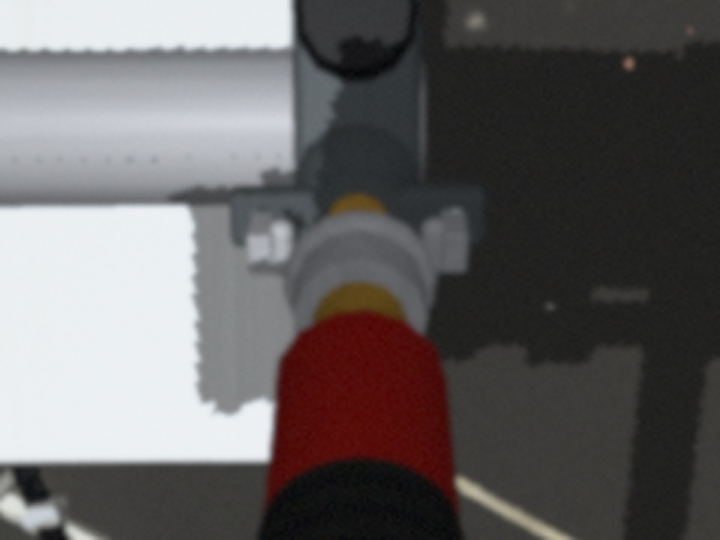

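Both views show the nipple head entering the coupler with no side force. I'll keep advancing slowly.

```bash
python3 -m crank '[[0.0043,0,0.009,0],[0.0043,0,0.009,0],[0.0043,0,0.009,0],[0.0043,0,0.009,0],[0.0043,0,0.009,0],[0,0,0,0],[0,0,0,0],[0,0,0,0],[0,0,0,0],[0,0,0,0]]'
python3 -m crank '[[0.0043,0,0.009,0],[0.0022,0,0.0045,0],[0.0022,0,0.0045,0],[0,0,0,0],[0,0,0,0],[0,0,0,0],[0,0,0,0],[0,0,0,0],[0,0,0,0],[0,0,0,0]]'
python3 - <<'E'
from h import *
o=robot.get_obs(); print(o['tool_pos'],o['wrist_force'],o['wrist_torque'])
E
```

```text
time: 27.5
tool_pos: [0.5133, -0.1165, 0.2721]
ee_rot: [3.142, -0.0, -0.302]
wrist_force: [-0.1, 0.2, -3.8]
width: 0.0332
time: 28.75
tool_pos: [0.515, -0.117, 0.2685]
ee_rot: [3.142, 0.0, -0.302]
wrist_force: [0.9, 0.6, -2.5]
width: 0.0336
[ 0.51498534 -0.11698213  0.26847633] [ 0.87894325  0.57206462 -2.47421221] [0.18187788 0.15123283 0.03120116]
```

```bash
python3 -m crank '[[0.0022,0,0.0045,0],[0.0022,0,0.0045,0],[0.0022,0,0.0045,0],[0,0,0,0],[0,0,0,0],[0,0,0,0],[0,0,0,0],[0,0,0,0],[0,0,0,0],[0,0,0,0]]'
python3 - <<'E'
from fit import *
o=robot.get_obs(); print(o['wrist_force'])
m,a=report(13,("w","s"))
p=cv2.imread("pics/s13.png"); cv2.imwrite(f"pics/s13c.png",cv2.resize(p[140:220,240:350],None,fx=6,fy=6,interpolation=cv2.INTER_CUBIC))
p=cv2.imread("pics/w13.png"); cv2.imwrite(f"pics/w13c.png",cv2.resize(p[60:240,200:440],None,fx=3,fy=3,interpolation=cv2.INTER_CUBIC))
E
```

```text
time: 30.0
tool_pos: [0.5157, -0.1171, 0.2681]
ee_rot: [3.142, -0.001, -0.302]
wrist_force: [-3.9, 1.6, 6.0]
width: 0.033
[-3.94329673  1.62094745  6.02360356]
w 2272
s 118
tcp [ 0.5157 -0.1171  0.2681] yaw -0.3018 
axis [-0.4097  0.1263  0.9034] tilt 25.38 dir tool [-0.429  0.001] r,e 0.0166 0.00037 
off at grasp [-0.0031 -0.0011] [array([-0.02810065,  0.01267203]), array([-0.02978226,  0.01082683])] 
mouth [ 0.573  -0.1336  0.147 ] rel tool [ 0.0596 -0.0013] 0.1211
```

View pics/s13c.png

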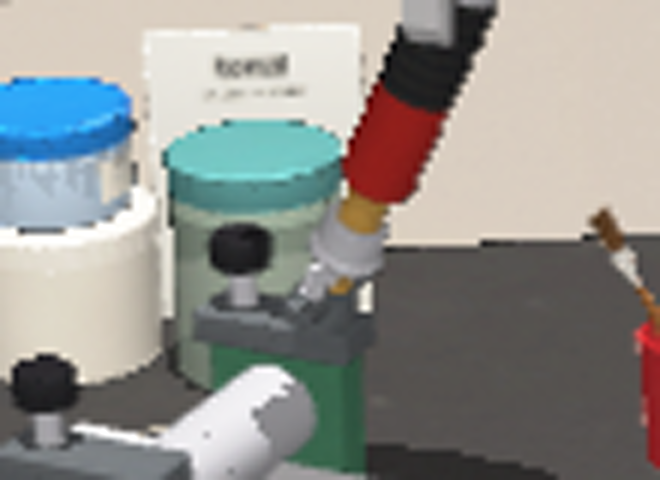

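View pics/w13c.png

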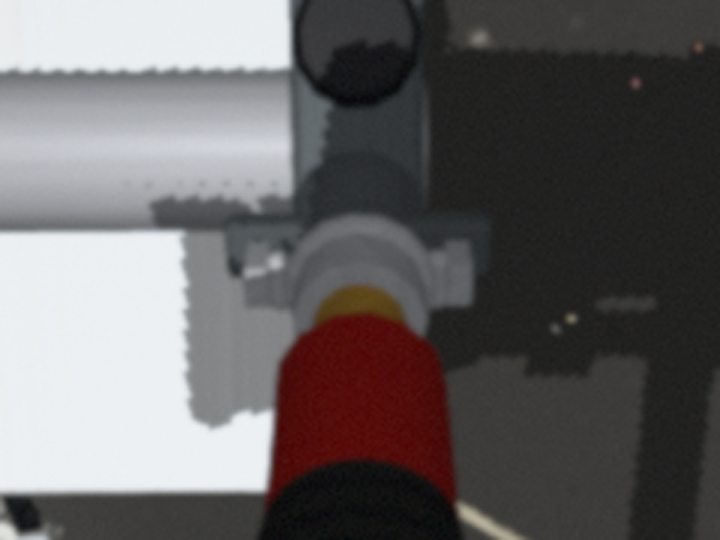

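Contact: about 9.8 N along the nipple's axis, gun square at 25.4°. The coupler is just meeting the jaws. I'll push through.

```bash
python3 -m crank '[[0.0022,0,0.0045,0],[0.0022,0,0.0045,0],[0.0022,0,0.0045,0],[0.0022,0,0.0045,0],[0.0022,0,0.0045,0],[0.0022,0,0.0045,0],[0,0,0,0],[0,0,0,0],[0,0,0,0],[0,0,0,0]]'
python3 - <<'E'
from fit import *
o=robot.get_obs(); print(o['wrist_force'])
m,a=report(14,("w","s"))
E
```

```text
time: 31.35
tool_pos: [0.5181, -0.1179, 0.263]
ee_rot: [3.141, -0.001, -0.302]
wrist_force: [-5.7, 2.3, 7.6]
width: 0.0333
[-5.72692472  2.30917759  7.58818155]
w 2274
s 81
tcp [ 0.5181 -0.1179  0.263 ] yaw -0.3017 
axis [-0.4086  0.1283  0.9036] tilt 25.36 dir tool [-0.428 -0.001] r,e 0.0165 0.00034 
off at grasp [-0.0031 -0.0013] [array([-0.02793711,  0.0126174 ]), array([-0.02960212,  0.01131446])] 
mouth [ 0.575  -0.1344  0.1425] rel tool [ 0.0592 -0.0012] 0.1205
```

```bash
python3 -m crank '[[0.0022,0,0.0045,0],[0.0022,0,0.0045,0],[0.0022,0,0.0045,0],[0,0,0,0],[0,0,0,0],[0,0,0,0],[0,0,0,0],[0,0,0,0],[0,0,0,0],[0,0,0,0]]'
python3 - <<'E'
from fit import *
o=robot.get_obs(); print(o['wrist_force'])
m,a=report(15,("w","s"))
E
```

```text
time: 32.7
tool_pos: [0.5194, -0.1183, 0.26]
ee_rot: [3.141, -0.001, -0.302]
wrist_force: [-5.3, 1.4, 7.3]
width: 0.0332
[-5.34527843  1.3745287   7.25828559]
w 2301
s 87
tcp [ 0.5194 -0.1183  0.26  ] yaw -0.3018 
axis [-0.4076  0.1267  0.9043] tilt 25.27 dir tool [-0.427  0.   ] r,e 0.0167 0.00035 
off at grasp [-0.0031 -0.0013] [array([-0.02805907,  0.01270598]), array([-0.02863661,  0.00972243])] 
mouth [ 0.5768 -0.1348  0.1379] rel tool [ 0.0597 -0.0013] 0.1221
```

Run:
```python
from fit import *
p=cv2.imread("pics/s15.png"); cv2.imwrite(f"pics/s15c.png",cv2.resize(p[140:220,240:350],None,fx=6,fy=6,interpolation=cv2.INTER_CUBIC))
p=cv2.imread("pics/w15.png"); cv2.imwrite(f"pics/w15c.png",cv2.resize(p[60:240,200:440],None,fx=3,fy=3,interpolation=cv2.INTER_CUBIC))
```

```text
(no output)
```

View pics/s15c.png

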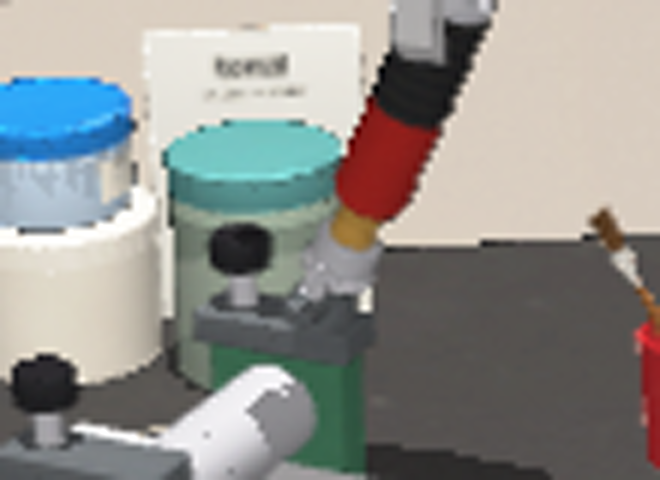

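View pics/w15c.png

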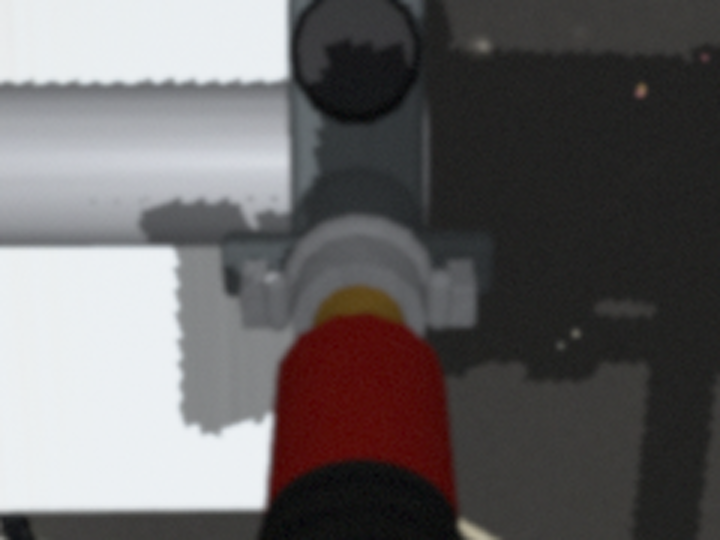

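The coupler is down between the jaws almost to the boss (scene crop, about (340,285)). One more millimetre will test for the hard stop.

```bash
python3 -m crank '[[0.0022,0,0.0045,0],[0,0,0,0],[0,0,0,0],[0,0,0,0],[0,0,0,0],[0,0,0,0],[0,0,0,0],[0,0,0,0],[0,0,0,0],[0,0,0,0]]'
python3 - <<'E'
from h import *
o=robot.get_obs(); print(o['tool_pos'],o['wrist_force'],o['qvel'].round(3) if hasattr(o['qvel'],'round') else '')
E
```

```text
time: 34.05
tool_pos: [0.5196, -0.1184, 0.2601]
ee_rot: [3.141, -0.002, -0.302]
wrist_force: [-6.1, 1.9, 9.9]
width: 0.0335
[ 0.51962199 -0.11843724  0.26006136] [-6.14665372  1.94568974  9.87671095] [ 0.001  0.001 -0.     0.001  0.001  0.   ]
```

The tool stayed put and the push rose to about 14 N, so the nipple is at its stop and well under the 60 N limit. I'll hold there, check, and hand in.

```bash
for i in 1 2; do python3 -m crank '[[0,0,0,0],[0,0,0,0],[0,0,0,0],[0,0,0,0],[0,0,0,0],[0,0,0,0],[0,0,0,0],[0,0,0,0],[0,0,0,0],[0,0,0,0]]'; done
python3 - <<'E'
from fit import *
m,a=report(16,("w","s"))
print(robot.get_obs()['wrist_force'])
d,c=robot.snapshot("top")[1],robot.camera_params("top");P=cloud(c,d)
for nm,x,y,z0,z1 in(("pot",.429,-.042,.05,.07),("ink",.559,.307,.08,.095)):
    q=P[(np.hypot(P[...,0]-x,P[...,1]-y)<.03)&(P[...,2]>z0)&(P[...,2]<z1)]; print(nm,len(q),q.mean(0).round(3) if len(q) else '')
E
```

```text
time: 35.3
tool_pos: [0.5196, -0.1184, 0.2601]
ee_rot: [3.141, -0.002, -0.302]
wrist_force: [-7.2, 2.7, 9.6]
width: 0.0331
time: 36.55
tool_pos: [0.5196, -0.1184, 0.26]
ee_rot: [3.141, -0.002, -0.302]
wrist_force: [-6.3, 2.4, 11.2]
width: 0.0331
w 2276
s 102
tcp [ 0.5196 -0.1184  0.26  ] yaw -0.3018 
axis [-0.4078  0.1234  0.9047] tilt 25.22 dir tool [-0.426  0.003] r,e 0.0166 0.00035 
off at grasp [-0.003  -0.0011] [array([-0.02802955,  0.0125867 ]), array([-0.02920021,  0.00994669])] 
mouth [ 0.5769 -0.1346  0.1383] rel tool [ 0.0595 -0.0016] 0.1217
[-7.28435497  2.23223233 10.23761655]
pot 339 [ 0.429 -0.042  0.06 ]
ink 153 [0.562 0.31  0.086]
```

```bash
python3 -c "
from bench import robot
print(robot.close_job()); o=robot.get_obs(); print(o['tool_pos'],o['wrist_force'],o['width'])"
```

```text
the job is handed in; nothing more can be done
None
the job is handed in; nothing more can be done
```

The job is handed in with the gun still gripped and the coupler holding the nipple down. It used about 37 s of the 61 s. No verdict was reported, and the state could not be read after hand-in.

**How it went:**
- **Tilting the gun:** the tool can only point down, so I tilted the gun inside the jaws by leaning its coupler against the rim of its stand.
- **First grip:** the gun slid to the edge of the pads (18° tilt, 12 mm off-centre). I stood it back in the stand, gripped it higher, and tilted it again to about 25.6°.
- **Alignment:** one measurement was taken while the arm was still moving and gave a wrong sideways correction of about 5 mm. I caught it in the next check at rest and corrected it before contact.
- **Pushing:** I advanced along the nipple's axis to the hard stop and held for at least 2.5 s.

**Last checks:**
- **Squareness:** the gun leaned 25.2°, in line with the nipple's 25° to within about 1°.
- **Depth:** the tool travelled about 9 mm after first contact. The last 1 mm commanded only raised the force, so I take the nipple to be at its stop. I could not read its joint directly.
- **Push:** about 14 to 15 N at the last readings; it had been about 12 N before the final millimetre.
- **Grip:** finger opening 33 mm on the 34 mm grip, with no slip along the gun.
- **Bystanders:** the gouache pot read unchanged. The ink bottle read about 4 mm from its first reading, but the two were measured differently (a single point, then an average), and I never touched it.

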